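# Release a ratchet glue clamp and draw its bar back

### The job

The glue on the pine block has set, so open the ratchet clamp on the plywood board: lift the pawl clear by pressing down the long hinged steel release bar through the stirrup handle, and while it is down draw the toothed bar back by its stirrup, away from the block, as far as it will go. The clamp is still tight and the hooked teeth hold the pawl fast, so do not force the release bar: first ease the toothed bar a few millimetres towards the block, against the sprung pad, and keep it eased while you press. Then let the release bar spring up fully so that the pawl drops home, leave the block lying where it is and do not disturb the glue bottle, brush or tape beside the clamp.

Things in the scene. Friction and masses are not known exactly. Their poses are not given: they have to be found in the camera images.
- clamp: Fixed plywood board of the clamp, 168 x 369 x 15 mm. Origin on its underside, on the bench. Axis y runs along the toothed bar (which lies at x 20) in the drawing-back direction, z up, x away from the robot at yaw 0. Board: x -102..66, y -177..192 mm. End block y -173..-147, 58 high; grey bar guide x 2..60, y 14..76, 50 high; pawl arm across it at y 36..52, 53 high. Heights are above the bench.
- rack (a joint): Slide of the toothed steel bar, m: 0 at the start (clamped tight), grows as the bar is drawn back along clamp +y, end stop at 0.063. Negative = eased towards the block against the sprung pad: about 12 N to start, 17 N at -0.006. The pawl can lift once the bar is eased 4.5 mm; from 6 mm on the next tooth meets the pawl and the push stiffens. With the pawl clear the pad pushes it back to about 0.015; then 2 N moves it.
- handle (a point): Centre of the opening of the stirrup: a closed, level, rectangular loop of 10 mm round steel bar fixed to the toothed bar, its axis 70 mm above the bench, at x -60, y 51 mm in the clamp frame when rack = 0; moves with the bar. Axes as the clamp's. The clear opening is 72 mm along y and 54 mm along x; it stands over the release bar, 11 mm above it.
- release (a joint): Hinge of the release bar, which carries the pawl, rad: 0 = up at rest, pawl home in a notch; 0.34 = fully down against its stop; pawl clear of the teeth above 0.23. Sprung: 3 N to start and 8 N fully down, pressed 48 mm from the hinge; returns by itself when let go. Blocked near 0 while the clamp is tight, however hard it is pressed.
- paddle (a point): Middle of the top face of the release bar, a flat steel plate 60 mm wide (clamp x -80..-20) and 146 mm long (clamp y 24..170), lying beside the toothed bar. At rest its top is level, 54 mm above the bench, and this point is at x -60, y 97 mm in the clamp frame. The hinge line is parallel to the toothed bar, at x -12, z 48, so this line of the plate sinks 16 mm in full travel, anywhere along its length.
- workpiece: Loose pine block, 75 mm across the clamp, 40 mm along clamp y and 40 mm high, lying on the board between the end block and the sprung pad of the jaw, centred near x 20, y -127 mm of the clamp. Origin at the centre of its underside; its axes are turned about 2.18 rad from the clamp's. To be left in place.
- glue_bottle: Loose white glue bottle with a red cap, 57 mm across, 170 mm tall, standing on the bench behind the clamp. Origin at the centre of its underside, z up.
- brush: Loose bench brush with a wooden handle, 60 x 215 x 15 mm, lying on the bench in front of the clamp, on the robot's side. Origin at the centre of its underside; long axis y.
- masking_tape: Loose roll of masking tape, 96 mm across and 25 mm high, lying flat behind the clamp's end block. Origin at the centre of its underside.
Mind the look-alikes: they are no part of the job. What is shaped like the workpiece but orange, purple or turquoise is not meant.

How it is judged:
By the outcome, as a careful person would: the job done as asked, in the order asked, and still so for the second after the job is handed in, with the robot touching nothing.
It also fails if it takes over 43 s, if anything falls off the work surface, if the arm or the gripper's body presses on something with over 40 N, if the wrist force passes 120 N, or if a joint passes its speed limit or range.

### The arm

A 6-joint arm with a two-finger parallel gripper is mounted at the origin on a cart in front of the work surface, level with it; the furniture and walls round the work are solid. World frame = base frame: x ahead of the robot, y to its left, z up, the work surface at z = 0. Lengths are in m, angles in degrees, forces in N, time in s.
With the tool pointing down it reaches from about 0.3 to 0.75 m from the base axis. Payload 8.5 kg.
Tool frame: the origin (TCP) lies between the finger pads; the fingertips stand 8 mm ahead of it and the grasp point (between the pads) lies 11 mm behind it; y points along the fingers, z is the direction in which the jaws open and shut, and the axes are right-handed (so a half turn about y gives the same grasp; the last joint's range is limited). The gripper opens to 85 mm and grips with 20 to 120 N. Pads are 22 mm wide; open, the fingers measure 114 mm over their backs; the gripper's body (76 mm by 85 mm) begins 54 mm behind the grasp point. The pads swing forward as they close: fully open they stand 13 mm farther back than shut.
Start: joints at [53.669, 21.807, 74.336, -0, 83.858, -12.336], TCP at [0.224, 0.502, 0.239] pointing down, gripper open.
Joint ranges: [-178.18, 178.18], [-50.72, 133.34], [12.68, 142.11], [-81.47, 261.47], [9.98, 163.14], [-165.26, 165.26]. Speed limits (degrees/s): [136.94, 136.94, 180, 180, 180, 180].

### API

Orientations are given as a 3x3 rotation matrix whose columns are the frame's x, y, z axes.
In Python, from rig import env, get_image gives the robot as it stands.
- The arm moves only by the tool move_arm, never from a script. Its argument "targets" is one flat list of numbers, 6 for each row, row after row: the shift along the tool's x, y, z in mm, then the turn, a rotation vector about the tool's x, y, z in rad. A call has exactly 5 rows; each row shifts and turns the commanded pose from where the row before left it, along the tool's axes as they then stand; what a row does not reach is not made up. A row lasts 1/8 s, in which the tool goes at most 62.5 mm and 10.7 degrees, less where a joint would pass 70% of its speed; a pose out of reach is approached as far as the arm can. A call is refused whole if a number of a shift passes 62.5 or a number of a turn 0.188, either way. A call with a gripper value outside its range is refused whole. "hand" is the opening, from -1 (shut) to 1 (fully open), so that 0 is half open, set as the call begins (left out, the last holds). The fingers move at their own pace and stop on an object; "squeeze" is the grip in N (left out, the last holds). Time passes only in rows, so rows that do not move let the fingers close, or fill a call up. It gives the time, the measured TCP pose, the force and the opening at its end, in the units of the state.
- env.observe(): the state, without advancing time (a new reading comes with each control period).
- get_image(name): name is "scene" or "top" or "wrist"; returns a dict with "pixels" (420x560x3 uint8, red, green, blue), "z_map" (420x560 float32, m along the optical axis (not along the pixel's ray), 0 where there is no reading), "intrinsics" (3x3 intrinsics, pixels), "R" (3x3) and "t" (3): a world point X has camera coordinates R X + t; the wrist camera has in their place "mount" (4x4, takes a point from camera to tool coordinates, whose origin is the TCP and whose axes are the tool frame's). Camera axes: x right, y down, z forward; pixel columns grow to the right and rows downward; lengths in m; the calibration is good to about 2 mm. A picture is of the moment at which its call begins: read the wrist's pose just before it.
- env.close_job(): hands the job in, once; it reports no verdict.
The state is a dict: "time_s": time; "q": joint angles; "qvel": joint speeds; "joint_efforts": joint torques, N m; "position": TCP position; "tool_rot": TCP orientation; "ft_force": force on the tool from outside, world axes, zero at the start; "wrist_torque": the same for the moment, N m; "grip_width": finger opening in m.
Only numpy, scipy, OpenCV 4.12 (cv2) and the standard library are available. Lean on these libraries where they do the work, as an engineer would, in place of code of your own. Each camera call takes 0.05 s, during which the arm holds its last target.

## Working session

There is one attempt and no reset: what is moved stays moved. The work goes in short steps, Python scripts to look and compute and a tool call to move; the robot and the scene stay as the last step left them, time stands still between calls to the robot, and variables do not carry over. Pictures are saved under pics/ and viewed, and the job is handed in when it is done.

Besides the shell and the picture viewer there is one more tool, called after "Call:" by a JSON object that holds its "fn" and its "kwargs". move_arm: Moves the arm, as the interface text tells. Its arguments: {"type":"object","properties":{"targets":{"type":"array"},"hand":{"type":"number"},"squeeze":{"type":"number"}},"required":["targets"]}

```bash
ls; mkdir -p pics
python3 - <<'E'
from rig import env, get_image
import cv2,numpy as np
s=env.observe(); print(s)
for n in ["scene","top"]:
    im=get_image(n); cv2.imwrite(f"pics/{n}0.png",cv2.cvtColor(im["pixels"],cv2.COLOR_RGB2BGR))
    np.savez(f"{n}0.npz",**im)
    print(n,im["intrinsics"],im["R"],im["t"])
E
```

```text
pics
{'time_s': 0.0, 'q': array([ 5.36679834e+01,  2.18399205e+01,  7.43845588e+01, -2.02597547e-03,
        8.38563690e+01, -1.23355377e+01]), 'qvel': array([ 0.00015989,  0.06183736, -0.07812992,  0.00236794, -0.10129931,
       -0.02768324]), 'joint_efforts': array([-1.18482327e-03, -4.48483121e+01, -2.31265104e+01, -3.02153421e-04,
        4.88511461e-03,  1.52465049e-05]), 'position': array([0.22351485, 0.50223217, 0.23872293]), 'tool_rot': array([[ 9.13571893e-01, -8.07683205e-04,  4.06676462e-01],
       [-4.06677176e-01, -1.15758081e-03,  9.13571198e-01],
       [-2.67115245e-04, -9.99999004e-01, -1.38599962e-03]]), 'ft_force': array([ 0.67365386, -0.25799075,  0.78845791]), 'wrist_torque': array([-0.00374797, -0.06211287, -0.00354393]), 'grip_width': 0.08516163690874427}
scene [[528.6446008    0.         286.04135692]
 [  0.         528.6446008  214.42432781]
 [  0.           0.           1.        ]] [[ 0.84879812 -0.52855129  0.01323963]
 [-0.41530668 -0.68201788 -0.6019734 ]
 [ 0.32720348  0.50545538 -0.79840637]] [-0.40366446  0.33223838  0.99685632]
top [[508.21872014   0.         271.10000662]
 [  0.         508.21872014 209.394013  ]
 [  0.           0.           1.        ]] [[-0.01779318 -0.99958707 -0.02256308]
 [-0.98495283  0.02140369 -0.1714929 ]
 [ 0.17190501  0.01917217 -0.98492695]] [0.13759651 0.5538428  1.24140541]
```

View pics/scene0.png

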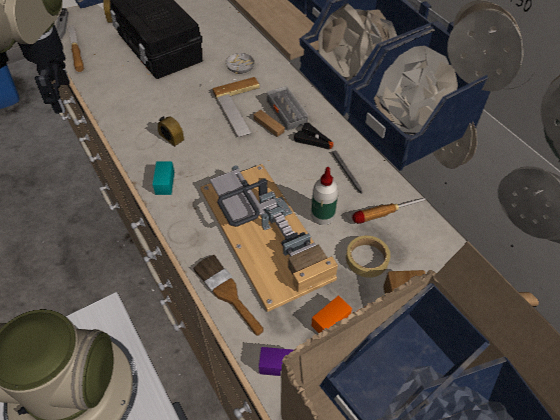

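View pics/top0.png

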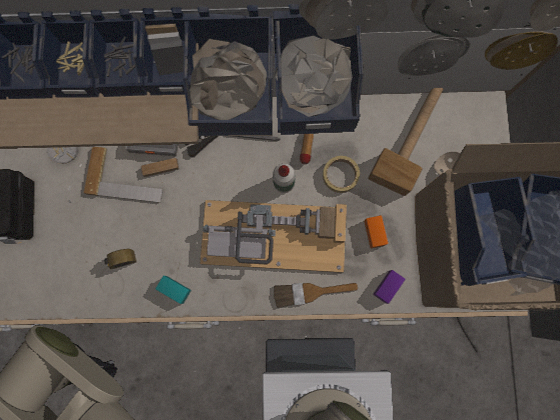

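```bash
cat > h.py <<'E'
import numpy as np,cv2
def load(n): return dict(np.load(n))
def pts(d):
    K=d["intrinsics"];z=d["z_map"];v,u=np.mgrid[:z.shape[0],:z.shape[1]]
    c=np.stack([(u-K[0,2])/K[0,0]*z,(v-K[1,2])/K[1,1]*z,z],-1)
    return (c-d["t"])@d["R"]
def ray(d,u,v,h):
    K=d["intrinsics"];r=np.array([(u-K[0,2])/K[0,0],(v-K[1,2])/K[1,1],1.])@d["R"]
    o=-d["R"].T@d["t"]; return o+r*(h-o[2])/r[2]
def proj(d,X):
    c=np.atleast_2d(X)@d["R"].T+d["t"];p=c@d["intrinsics"].T;return p[:,:2]/p[:,2:]
E
python3 - <<'E'
from h import *
d=load("top0.npz");P=pts(d)
im=cv2.cvtColor(d["pixels"],cv2.COLOR_RGB2BGR)
cv2.imwrite("pics/topcrop.png",cv2.resize(im[180:300,180:380],None,fx=4,fy=4,interpolation=cv2.INTER_CUBIC))
s=load("scene0.npz");i2=cv2.cvtColor(s["pixels"],cv2.COLOR_RGB2BGR)
cv2.imwrite("pics/scenecrop.png",cv2.resize(i2[155:315,190:350],None,fx=3.7,fy=3.7,interpolation=cv2.INTER_CUBIC))
for (u,v) in [(300,290),(210,285),(215,205),(215,262),(340,262),(219,241),(270,260),(250,255),(255,235)]: print(u,v,P[v,u])
# board mask by wood color & height ~15mm
hsv=cv2.cvtColor(im,cv2.COLOR_BGR2HSV)
print(hsv[262,340],hsv[262,215],hsv[285,210])
for n,D in(("top",d),("scene",s)):
    Q=pts(D);h=cv2.cvtColor(D["pixels"],cv2.COLOR_RGB2HSV)
    m=(abs(Q[...,2]-.015)<.006)&(h[...,1]>90)&(Q[...,0]>.3)&(Q[...,0]<.75)&(abs(Q[...,1])<.35)
    m=cv2.morphologyEx(m.astype(np.uint8),cv2.MORPH_OPEN,np.ones((3,3)))
    k,l,st,c=cv2.connectedComponentsWithStats(m); j=1+np.argmax(st[1:,4]); print(st[j])
    ys,xs=np.where(l==j)
    W=np.array([ray(D,x,y,.015)[:2] for x,y in zip(xs,ys)]).astype(np.float32)
    print(n,cv2.minAreaRect(W))
E
```

```text
300 290 [0.35342364 0.05781144 0.01765075]
210 285 [0.37056617 0.28842711 0.00187845]
215 205 [0.57711634 0.27388355 0.01615914]
215 262 [0.4285663  0.27408675 0.01327709]
340 262 [ 0.42219849 -0.04621643  0.01565379]
219 241 [0.47838374 0.25914329 0.05059921]
270 260 [0.42619871 0.13100012 0.07766862]
250 255 [0.44147544 0.18131564 0.05256961]
255 235 [0.48879084 0.16706984 0.07418788]
[ 16 108 163] [ 15 102 100] [ 15  20 127]
[ 243  225  102   47 2516]
top ((0.46276670694351196, 0.07039043307304382), (0.256213903427124, 0.11168662458658218), 85.55543518066406)
[ 201  184  136  127 4201]
scene ((0.4906824827194214, 0.12222478538751602), (0.37177401781082153, 0.16776642203330994), 86.28929138183594)
```

View pics/topcrop.png

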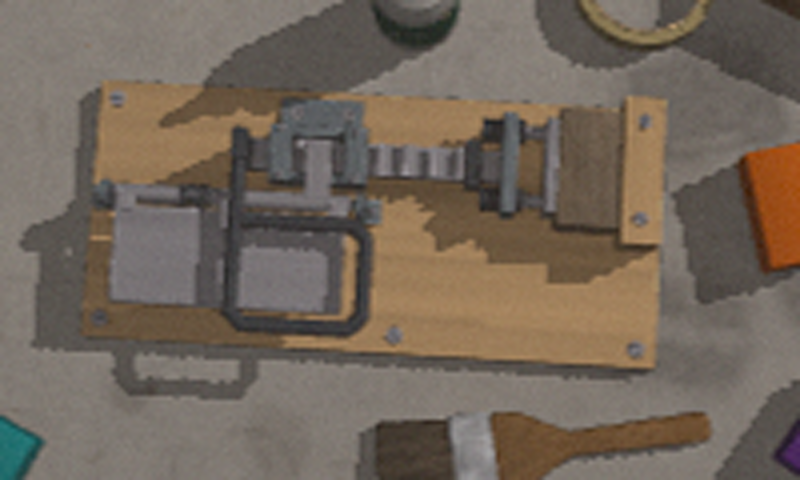

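View pics/scenecrop.png

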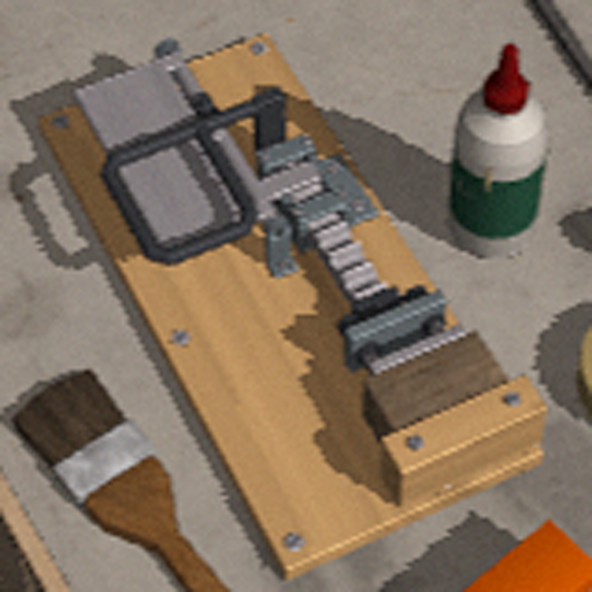

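```bash
cat >> h.py <<'E'
YAW=np.radians(86.29-90)
RC=np.array([[np.cos(YAW),-np.sin(YAW),0],[np.sin(YAW),np.cos(YAW),0],[0,0,1]])
C=np.array([.4907,.1222,0])
O=C-RC@np.array([-.018,.0075,0])
def W(x,y,z): return O+RC@(np.array([x,y,z])/1000)
E
python3 - <<'E'
from h import *
print(O,W(-60,51,70),W(-60,97,54))
for n in("top0","scene0"):
    d=load(n+".npz");im=cv2.cvtColor(d["pixels"],cv2.COLOR_RGB2BGR);f=4
    u0,v0=(180,180) if n[0]=="t" else (190,155)
    im=cv2.resize(im[v0:v0+150,u0:u0+200],None,fx=f,fy=f,interpolation=cv2.INTER_CUBIC)
    def poly(L,c):
        p=(proj(d,np.array([W(*q) for q in L]))-[u0,v0]+.5)*f
        cv2.polylines(im,[p.round().astype(np.int32)],True,c,1)
    poly([(-102,-177,15),(66,-177,15),(66,192,15),(-102,192,15)],(0,255,0))
    poly([(-87,15,70),(-33,15,70),(-33,87,70),(-87,87,70)],(0,0,255))
    poly([(-80,24,54),(-20,24,54),(-20,170,54),(-80,170,54)],(255,255,0))
    cv2.imwrite(f"pics/ov_{n}.png",im)
E
```

```text
[0.50817698 0.113551   0.        ] [0.45160275 0.16832651 0.07      ] [0.45457925 0.21423011 0.054     ]
```

View pics/ov_top0.png

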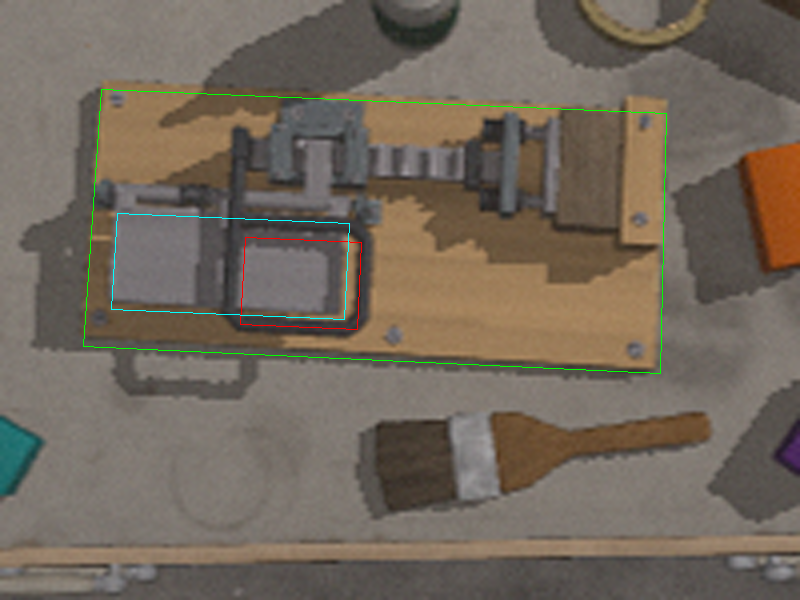

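View pics/ov_scene0.png

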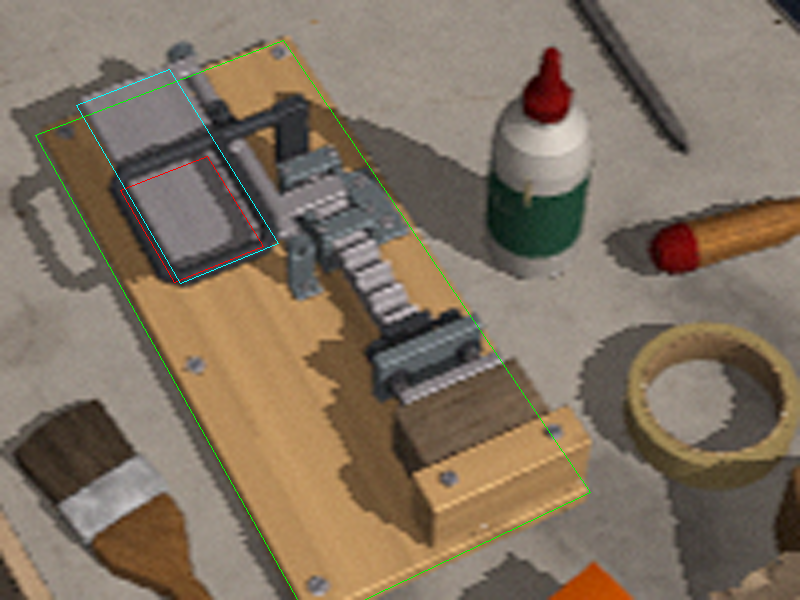

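Call:
{"fn": "move_arm", "kwargs": {"targets": [0,0,0,0,-0.177,0,0,0,0,0,-0.177,0,35,0,-45,0,0,0,35,0,-45,0,0,0,35,0,-45,0,0,0], "hand": -0.22, "squeeze": 100}}

```text
time_s: 0.72
position: [0.3202, 0.3594, 0.2391]
tool_rot: [[0.998, -0.0, 0.064], [-0.064, -0.0, 0.998], [-0.0, -1.0, -0.0]]
ft_force: [0.9, 0.0, 0.7]
grip_width: 0.0333
```

Call:
{"fn": "move_arm", "kwargs": {"targets": [35,0,-45,0,0,0,35,0,-45,0,0,0,35,0,-45,0,0,0,35,0,-45,0,0,0,0,0,0,0,0,0]}}

```text
time_s: 1.35
position: [0.4494, 0.1695, 0.2388]
tool_rot: [[0.998, -0.001, 0.07], [-0.07, -0.0, 0.998], [-0.001, -1.0, -0.001]]
ft_force: [-0.3, 0.0, -0.2]
grip_width: 0.0335
```

```bash
cat >> h.py <<'E'
def wrist(name):
    from rig import env,get_image
    s=env.observe();im=dict(get_image("wrist"))
    T=np.eye(4);T[:3,:3]=s["tool_rot"];T[:3,3]=s["position"]
    M=T@im["mount"]; im["R"]=M[:3,:3].T; im["t"]=-M[:3,:3].T@M[:3,3]
    cv2.imwrite(f"pics/{name}.png",cv2.cvtColor(im["pixels"],cv2.COLOR_RGB2BGR)); np.savez(name+".npz",**im)
    return s,im
E
python3 - <<'E'
from h import *
s,d=wrist("w1");print(s["time_s"],s["position"],s["tool_rot"],s["ft_force"],s["grip_width"],d["t"])
E
```

```text
1.35 [0.44935342 0.16949521 0.23881016] [[ 9.97558915e-01 -6.64762589e-04  6.98267151e-02]
 [-6.98270490e-02 -4.93052189e-04  9.97558991e-01]
 [-6.28711683e-04 -9.99999657e-01 -5.38267016e-04]] [-0.26186113  0.02100034 -0.18462889] 0.033481835734080895 [-0.20051135 -0.45517773  0.24208064]
```

View pics/w1.png

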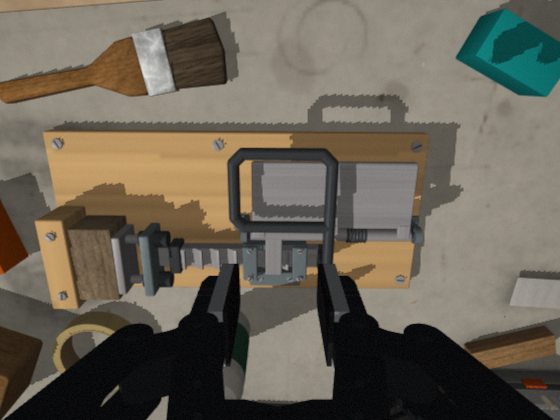

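Run:
```python
from h import *
d=load("w1.npz")
g=cv2.cvtColor(d["pixels"],cv2.COLOR_RGB2GRAY)
cv2.imwrite("pics/w1c.png",cv2.resize(d["pixels"][120:260,200:440,::-1],None,fx=3.3,fy=3.3,interpolation=cv2.INTER_CUBIC))
print(g[190,220:345]); print(g[140:250,280])
# board front edge, corners
hs=cv2.cvtColor(d["pixels"],cv2.COLOR_RGB2HSV)
P=pts(d); m=((hs[...,1]>90)&(abs(P[...,2]-.015)<.006)).astype(np.uint8)
k,l,st,c=cv2.connectedComponentsWithStats(m);j=1+np.argmax(st[1:,4]);print(st[j])
ys,xs=np.where(l==j)
Wp=np.array([ray(d,x,y,.015)[:2] for x,y in zip(xs,ys)]).astype(np.float32)
print(cv2.minAreaRect(Wp))
# stirrup bar mask by height
m=((P[...,2]>.062)&(P[...,2]<.082)&(g<75)).astype(np.uint8)
m[240:]=0
k,l,st,c=cv2.connectedComponentsWithStats(m);j=1+np.argmax(st[1:,4]);print(st[j])
cs,h=cv2.findContours((l==j).astype(np.uint8),cv2.RETR_CCOMP,cv2.CHAIN_APPROX_NONE)
for c_,hh in zip(cs,h[0]):
    w=np.array([ray(d,*p[0],.070)[:2] for p in c_]).astype(np.float32); print(len(c_),hh[3],cv2.boundingRect(c_),cv2.minAreaRect(w))
print(W(-60,51,70))
```

```text
[155 155 156 154 154 153 154 137  90  57  70  77  66  56  51  44  38  32
  26  59 122 151 150 152 152 152 153 153 156 152 152 127  82  81  85  81
  84  82  81  82  83  81 108 137 135 135 136 134 136 136 137 137 135 135
 135 137 137 135 135 135 133 138 133 134 135 137 132 133 134 133 134 136
 135 132 134 133 136 133 133 136 132 135 135 133 133 130 135 134 134 132
 135 136 131 133 133 134 134 134 131 133 131 133 131 133 124  85  51  59
  72  73  68  55  55  49  42  31  42  96 132 129 104  82  80  80  79]
[151 152 152 152 153 152 154 126  55  31  36  41  49  55  56  55  55  56
  51  57  79  86  85 111 129 135 134 132 132 133 136 133 134 136 137 138
 133 130 130 131 132 133 131 134 133 133 132 131 131 134 133 133 135 137
 138 135 136 133 128 131 134 136 134 135 133 126 105  78  80  84  82  80
  78  77  80  81  89 120 133 135 119  69  26  32  36  44  50  56  56  55
  56  52  77 118 127 131 130 132 128 129 130 130 129 127 128 123 127 126
 126 126]
[   43   130   386   113 21447]
((0.46791529655456543, 0.12742693722248077), (0.3679789900779724, 0.11513718962669373), 85.53182983398438)
[ 228
[... 4746 characters left out ...]
5097656)
278 0 (238, 159, 90, 64) ((0.45670560002326965, 0.17249542474746704), (0.0746150091290474, 0.05562279000878334), 85.98562622070312)
4 0 (313, 157, 3, 3) ((0.4299563765525818, 0.2005087435245514), (0.0012028914643451571, 0.0011543796863406897), 41.55387878417969)
4 0 (246, 156, 3, 3) ((0.4252626597881317, 0.1455218344926834), (0.001155384350568056, 0.0011981013230979443), 40.49491882324219)
4 0 (322, 155, 3, 3) ((0.42881160974502563, 0.20795749127864838), (0.001202607061713934, 0.0011469409801065922), 41.81558609008789)
4 0 (259, 155, 3, 3) ((0.4251837432384491, 0.15626993775367737), (0.0011602588929235935, 0.0011887277942150831), 40.78500747680664)
[0.45160275 0.16832651 0.07      ]
```

View pics/w1c.png

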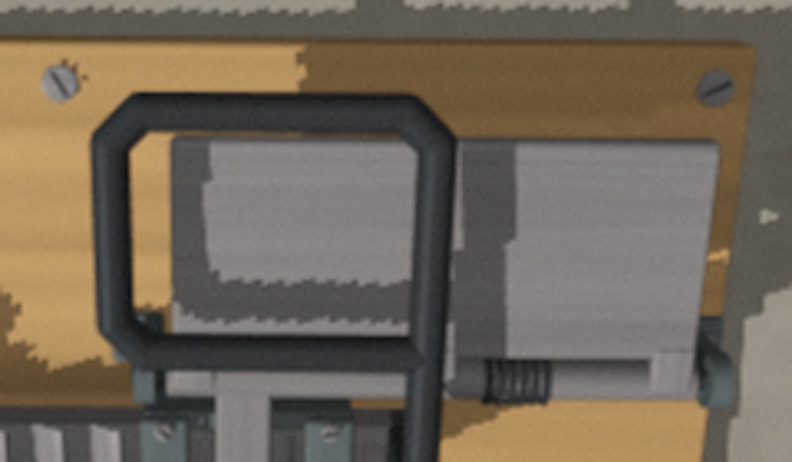

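Run:
```python
from h import *
d=load("w1.npz");z=d["z_map"];K=d["intrinsics"];M=d["mount"]
v,u=np.mgrid[:420,:560];c=np.stack([(u-K[0,2])/K[0,0]*z,(v-K[1,2])/K[1,1]*z,z],-1)
T=c@M[:3,:3].T+M[:3,3]; T*=1000
m=(z>0)&(T[...,1]>-90)&(T[...,1]<30)&(abs(T[...,2])<90)&(abs(T[...,0])<60)
q=T[m]
for y0 in range(-90,30,6):
    a=q[(q[:,1]>=y0)&(q[:,1]<y0+6)]
    if len(a):
        n=a[a[:,2]<0][:,2];p=a[a[:,2]>0][:,2]
        print(y0,len(a),"x",a[:,0].min().round(),a[:,0].max().round(),"z-",[n.min().round(),n.max().round()] if len(n) else 0,"z+",[p.min().round(),p.max().round()] if len(p) else 0)
```

```text
-84 16 x -18.0 -18.0 z- [np.float64(-22.0), np.float64(-13.0)] z+ [np.float64(11.0), np.float64(15.0)]
-78 3194 x -19.0 -11.0 z- [np.float64(-60.0), np.float64(-0.0)] z+ [np.float64(0.0), np.float64(60.0)]
-72 7194 x -19.0 -4.0 z- [np.float64(-60.0), np.float64(-0.0)] z+ [np.float64(0.0), np.float64(61.0)]
-66 4736 x -18.0 -2.0 z- [np.float64(-58.0), np.float64(-6.0)] z+ [np.float64(6.0), np.float64(58.0)]
-60 3005 x -18.0 9.0 z- [np.float64(-56.0), np.float64(-14.0)] z+ [np.float64(15.0), np.float64(56.0)]
-54 7688 x -14.0 13.0 z- [np.float64(-52.0), np.float64(-16.0)] z+ [np.float64(16.0), np.float64(54.0)]
-48 3819 x -14.0 13.0 z- [np.float64(-50.0), np.float64(-17.0)] z+ [np.float64(17.0), np.float64(52.0)]
-42 1915 x -14.0 5.0 z- [np.float64(-48.0), np.float64(-18.0)] z+ [np.float64(18.0), np.float64(48.0)]
-36 1335 x -13.0 11.0 z- [np.float64(-35.0), np.float64(-16.0)] z+ [np.float64(17.0), np.float64(37.0)]
-30 792 x -12.0 12.0 z- [np.float64(-30.0), np.float64(-16.0)] z+ [np.float64(17.0), np.float64(30.0)]
-24 924 x -12.0 11.0 z- [np.float64(-30.0), np.float64(-16.0)] z+ [np.float64(17.0), np.float64(31.0)]
-18 775 x -12.0 11.0 z- [np.float64(-30.0), np.float64(-16.0)] z+ [np.float64(17.0), np.float64(31.0)]
-12 715 x -12.0 11.0 z- [np.float64(-30.0), np.float64(-16.0)] z+ [np.float64(17.0), np.float64(31.0)]
-6 577 x -12.0 11.0 z- [np.float64(-30.0), np.float64(-16.0)] z+ [np.float64(17.0), np.float64(30.0)]
0 237 x -12.0 11.0 z- [np.float64(-23.0), np.float64(-16.0)] z+ [np.float64(17.0), np.float64(24.0)]
6 4 x -7.0 6.0 z- [np.float64(-16.0), np.float64(-16.0)] z+ [np.float64(17.0), np.float64(17.0)]
```

Call:
{"fn": "move_arm", "kwargs": {"targets": [2,30,3,0,0,0,0,35,0,0,0,0,0,35,0,0,0,0,0,25,0,0,0,0,0,5,0,0,0,0], "hand": -0.3}}

```text
time_s: 2.02
position: [0.4486, 0.176, 0.1083]
tool_rot: [[0.998, -0.003, 0.063], [-0.063, -0.0, 0.998], [-0.003, -1.0, -0.0]]
ft_force: [0.1, -0.1, 0.1]
grip_width: 0.0298
```

Run:
```python
from h import *
s,d=wrist("w2");print(s["time_s"],s["position"],s["tool_rot"],s["ft_force"],s["grip_width"])
g=cv2.cvtColor(d["pixels"],cv2.COLOR_RGB2GRAY);P=pts(d)
m=((P[...,2]>.055)&(P[...,2]<.085)&(g<80)).astype(np.uint8);m[330:]=0
k,l,st,c=cv2.connectedComponentsWithStats(m);j=1+np.argmax(st[1:,4]);print(st[j])
cs,h=cv2.findContours((l==j).astype(np.uint8),cv2.RETR_CCOMP,cv2.CHAIN_APPROX_NONE)
for c_ in cs:
  if len(c_)>100:
    w=np.array([ray(d,*p[0],.070)[:2] for p in c_]).astype(np.float32); print(len(c_),cv2.boundingRect(c_),cv2.minAreaRect(w))
```

```text
2.025 [0.44860487 0.17604322 0.10826281] [[ 9.98000082e-01 -3.04876440e-03  6.31390564e-02]
 [-6.31400053e-02 -2.15921544e-04  9.98004656e-01]
 [-3.02904799e-03 -9.99995329e-01 -4.07988719e-04]] [ 0.09684697 -0.13150507  0.12342298] 0.02983407934143689
[ 180  196  186  119 6399]
691 (180, 196, 186, 119) ((0.4534113109111786, 0.17311736941337585), (0.0934339091181755, 0.06735770404338837), 85.68500518798828)
```

View pics/w2.png

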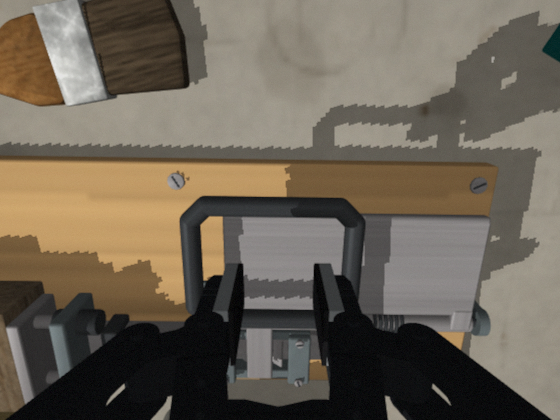

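Call:
{"fn": "move_arm", "kwargs": {"targets": [3,0,-3,0,0,0,0,10,0,0,0,0,0,10,0,0,0,0,0,10,0,0,0,0,0,0,0,0,0,0]}}

```text
time_s: 2.7
position: [0.4523, 0.1719, 0.0785]
tool_rot: [[0.998, -0.002, 0.065], [-0.065, -0.0, 0.998], [-0.002, -1.0, -0.0]]
ft_force: [0.4, -1.1, -0.3]
grip_width: 0.03
```

Run:
```python
from h import *
s,d=wrist("w3");print(s["time_s"],s["position"],s["tool_rot"],s["ft_force"],s["grip_width"])
```

```text
2.7 [0.45226738 0.17185367 0.07846519] [[ 9.97893715e-01 -1.89662532e-03  6.48423891e-02]
 [-6.48429211e-02 -2.20317355e-04  9.97895459e-01]
 [-1.87834789e-03 -9.99998177e-01 -3.42836030e-04]] [ 0.44709562 -1.06497472 -0.30545934] 0.030021923548776707
```

View pics/w3.png

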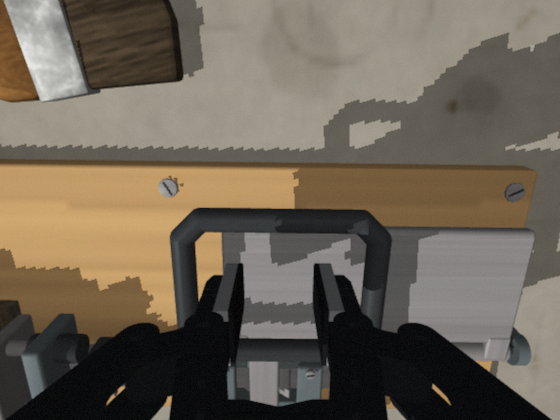

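Call:
{"fn": "move_arm", "kwargs": {"targets": [0,7,0,0,0,0,0,6,0,0,0,0,0,0,-1.5,0,0,0,0,0,-1.5,0,0,0,0,0,0,0,0,0]}}

```text
time_s: 3.38
position: [0.4526, 0.1688, 0.0665]
tool_rot: [[0.998, 0.0, 0.065], [-0.065, 0.0, 0.998], [0.0, -1.0, 0.0]]
ft_force: [-0.1, -0.5, 1.1]
grip_width: 0.03
```

Call:
{"fn": "move_arm", "kwargs": {"targets": [0,0,-0.5,0,0,0,0,0,-0.5,0,0,0,0,0,-0.5,0,0,0,0,0,0,0,0,0,0,0,0,0,0,0]}}

```text
time_s: 4.0
position: [0.4524, 0.1674, 0.0663]
tool_rot: [[0.998, -0.0, 0.065], [-0.065, -0.0, 0.998], [-0.0, -1.0, -0.0]]
ft_force: [-0.1, 0.4, 0.5]
grip_width: 0.0301
```

Call:
{"fn": "move_arm", "kwargs": {"targets": [0,0,-0.5,0,0,0,0,0,-0.5,0,0,0,0,0,-0.5,0,0,0,0,0,0,0,0,0,0,0,0,0,0,0]}}

```text
time_s: 4.62
position: [0.4524, 0.1659, 0.0663]
tool_rot: [[0.998, 0.0, 0.065], [-0.065, 0.0, 0.998], [0.0, -1.0, 0.0]]
ft_force: [0.1, -0.8, -0.1]
grip_width: 0.0299
```

Call:
{"fn": "move_arm", "kwargs": {"targets": [0,0,-0.5,0,0,0,0,0,-0.5,0,0,0,0,0,0,0,0,0,0,0,0,0,0,0,0,0,0,0,0,0]}}

```text
time_s: 5.25
position: [0.4523, 0.165, 0.0663]
tool_rot: [[0.998, 0.0, 0.065], [-0.065, 0.0, 0.998], [-0.0, -1.0, 0.0]]
ft_force: [-0.2, 1.4, 0.3]
grip_width: 0.0298
```

Call:
{"fn": "move_arm", "kwargs": {"targets": [0,0,-0.5,0,0,0,0,0,-0.5,0,0,0,0,0,0,0,0,0,0,0,0,0,0,0,0,0,0,0,0,0]}}

```text
time_s: 5.88
position: [0.4523, 0.1646, 0.0664]
tool_rot: [[0.998, 0.0, 0.065], [-0.065, 0.001, 0.998], [0.0, -1.0, 0.001]]
ft_force: [-0.0, 5.6, 0.5]
grip_width: 0.0298
```

Call:
{"fn": "move_arm", "kwargs": {"targets": [0,0,-0.5,0,0,0,0,0,-0.5,0,0,0,0,0,-0.5,0,0,0,0,0,-0.5,0,0,0,0,0,0,0,0,0]}}

```text
time_s: 6.5
position: [0.4522, 0.1632, 0.0665]
tool_rot: [[0.998, 0.001, 0.065], [-0.065, 0.003, 0.998], [0.001, -1.0, 0.003]]
ft_force: [0.3, 12.2, -0.1]
grip_width: 0.03
```

Call:
{"fn": "move_arm", "kwargs": {"targets": [0,0,-0.5,0,0,0,0,0,-0.5,0,0,0,0,0,-0.5,0,0,0,0,0,-0.5,0,0,0,0,0,0,0,0,0]}}

```text
time_s: 7.12
position: [0.4521, 0.1615, 0.0665]
tool_rot: [[0.998, 0.001, 0.065], [-0.065, 0.003, 0.998], [0.001, -1.0, 0.003]]
ft_force: [-0.4, 14.3, -1.1]
grip_width: 0.0296
```

Call:
{"fn": "move_arm", "kwargs": {"targets": [0,0,-1,0,0,0,0,0,-1,0,0,0,0,0,-0.5,0,0,0,0,0,0,0,0,0,0,0,0,0,0,0]}}

```text
time_s: 7.75
position: [0.4519, 0.1593, 0.0665]
tool_rot: [[0.998, 0.001, 0.065], [-0.065, 0.004, 0.998], [0.001, -1.0, 0.004]]
ft_force: [0.4, 15.0, 1.0]
grip_width: 0.0302
```

Call:
{"fn": "move_arm", "kwargs": {"targets": [0,0,-0.5,0,0,0,0,0,-0.3,0,0,0,0,0,0,0,0,0,0,0,0,0,0,0,0,0,0,0,0,0]}}

```text
time_s: 8.38
position: [0.4518, 0.1586, 0.0665]
tool_rot: [[0.998, 0.001, 0.065], [-0.065, 0.004, 0.998], [0.001, -1.0, 0.004]]
ft_force: [-1.5, 15.8, -0.7]
grip_width: 0.0301
```

Run:
```python
from h import *
s,d=wrist("w4");print(s["time_s"],s["position"],s["ft_force"],s["grip_width"])
```

```text
8.375 [0.45182958 0.15857945 0.06650733] [-1.54167101 15.75647799 -0.65644499] 0.03006577328616926
```

View pics/w4.png

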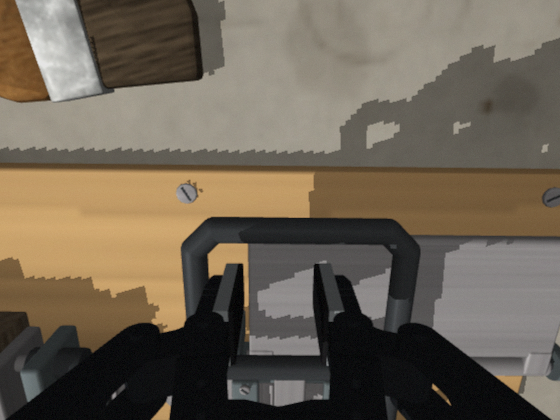

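Call:
{"fn": "move_arm", "kwargs": {"targets": [0,0,-0.4,0,0,0,0,0,-0.3,0,0,0,0,0,0,0,0,0,0,0,0,0,0,0,0,0,0,0,0,0]}}

```text
time_s: 9.05
position: [0.4518, 0.158, 0.0665]
tool_rot: [[0.998, 0.001, 0.065], [-0.065, 0.004, 0.998], [0.001, -1.0, 0.004]]
ft_force: [0.4, 16.5, 0.8]
grip_width: 0.0298
```

Run:
```python
from h import *
s,d5=wrist("w5");print(s["time_s"],s["position"],s["ft_force"],s["grip_width"])
u=np.array([-.065,0,0])
ax=np.array([.065,.998,0])
for n in("w1","w3","w5"):
    d=load(n+".npz");g=cv2.cvtColor(d["pixels"],cv2.COLOR_RGB2GRAY).astype(float)
    # iterate: for world x line in clamp, find y of bar left outer edge
    out=[]
    for X in (.445,.447,.449,.451):
        # sample along clamp y direction at z=.07 from p0
        t=np.arange(-.065,-.025,.0002)
        p=np.array([[.456,.172,.07]]) + np.outer(t,ax)+ (X-.456)*np.array([.998,-.065,0])
        q=proj(d,p).astype(np.float32)
        v=cv2.remap(g.astype(np.float32),q[:,0].reshape(1,-1),q[:,1].reshape(1,-1),cv2.INTER_LINEAR)[0]
        v=cv2.GaussianBlur(v.reshape(1,-1),(9,1),0)[0]
        out.append(t[np.argmin(np.gradient(v))]*1000)
    print(n,np.round(out,1))
```

```text
9.05 [0.45178679 0.15796439 0.06651345] [ 0.36797272 16.49505756  0.79406202] 0.029807494038585035
w1 [-45.4 -45.6 -45.6 -45.6]
w3 [-46.  -46.  -46.  -29.6]
w5 [-52.2 -52.2 -52.2 -52.2]
```

Call:
{"fn": "move_arm", "kwargs": {"targets": [0,2,0,0,0,0,0,2,0,0,0,0,0,2,0,0,0,0,0,2,0,0,0,0,0,0,0,0,0,0]}}

```text
time_s: 9.72
position: [0.4531, 0.158, 0.0598]
tool_rot: [[0.998, 0.005, 0.065], [-0.065, 0.004, 0.998], [0.005, -1.0, 0.004]]
ft_force: [0.0, 17.1, 11.9]
grip_width: 0.03
```

Call:
{"fn": "move_arm", "kwargs": {"targets": [0,1,0,0,0,0,0,1,0,0,0,0,0,1,0,0,0,0,0,0,0,0,0,0,0,0,0,0,0,0]}}

```text
time_s: 10.35
position: [0.453, 0.1581, 0.057]
tool_rot: [[0.998, 0.005, 0.065], [-0.065, 0.004, 0.998], [0.005, -1.0, 0.004]]
ft_force: [-1.0, 17.6, 15.5]
grip_width: 0.0298
```

Call:
{"fn": "move_arm", "kwargs": {"targets": [0,1,0,0,0,0,0,1,0,0,0,0,0,0,0,0,0,0,0,0,0,0,0,0,0,0,0,0,0,0]}}

```text
time_s: 10.98
position: [0.4529, 0.158, 0.0551]
tool_rot: [[0.998, 0.005, 0.065], [-0.065, 0.004, 0.998], [0.005, -1.0, 0.004]]
ft_force: [-1.5, 18.5, 16.1]
grip_width: 0.0296
```

Run:
```python
from h import *
s,d5=wrist("w6");print(s["time_s"],s["position"],s["ft_force"],s["grip_width"])
```

```text
10.975 [0.45294735 0.1580442  0.05505157] [-1.4956218  18.46983738 16.06934026] 0.029573928905259006
```

View pics/w6.png

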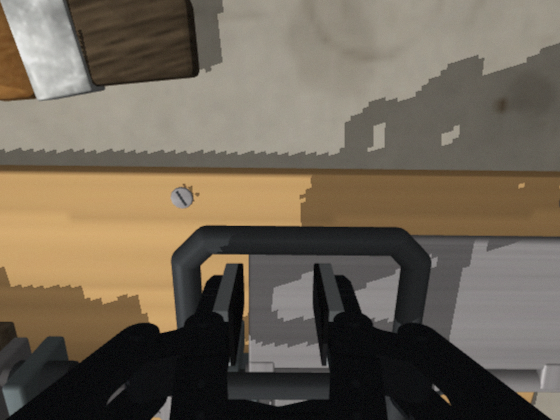

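```bash
cat >> h.py <<'E'
def padtilt(d,sl):
    P=pts(d)[sl].reshape(-1,3); P=P[(P[:,2]>.01)&(P[:,2]<.065)]
    for _ in range(3):
        A=np.c_[P[:,:2],np.ones(len(P))];c=np.linalg.lstsq(A,P[:,2],rcond=None)[0];r=abs(A@c-P[:,2]);P=P[r<max(.0015,2*np.median(r))]
    return c[0],c[1],P.mean(0),len(P)
E
python3 - <<'E'
from h import *
for n in("w5","w6"): print(n,padtilt(load(n+".npz"),np.s_[255:340,450:530]))
E
```

```text
w5 (np.float64(-0.0019971084751695964), np.float64(-0.0024796497844982376), array([0.46931443, 0.25311778, 0.0551238 ]), 6733)
w6 (np.float64(0.14089149136515136), np.float64(-0.014458731478632272), array([0.46679693, 0.250043  , 0.04889963]), 6698)
```

Call:
{"fn": "move_arm", "kwargs": {"targets": [0,1.5,0,0,0,0,0,1.5,0,0,0,0,0,1.5,0,0,0,0,0,1,0,0,0,0,0,0,0,0,0,0]}}

```text
time_s: 11.65
position: [0.4532, 0.1581, 0.0498]
tool_rot: [[0.998, 0.006, 0.065], [-0.065, 0.004, 0.998], [0.005, -1.0, 0.004]]
ft_force: [-1.7, 17.7, 19.5]
grip_width: 0.0301
```

Run:
```python
from h import *
s,d=wrist("w7");print(s["time_s"],s["position"],s["ft_force"],s["grip_width"]);print(padtilt(d,np.s_[255:340,450:530]))
```

```text
11.65 [0.45315751 0.15805461 0.04975909] [-1.67065688 17.65027948 19.54767912] 0.030051236837471948
(np.float64(0.26355482778883393), np.float64(-0.022596923260645788), array([0.46691857, 0.25002699, 0.04359313]), 6642)
```

Call:
{"fn": "move_arm", "kwargs": {"targets": [0,1.5,0,0,0,0,0,0,2,0,0,0,0,0,4,0,0,0,0,0,6,0,0,0,0,0,6,0,0,0]}}

```text
time_s: 12.32
position: [0.4535, 0.1735, 0.0472]
tool_rot: [[0.998, 0.002, 0.064], [-0.064, -0.001, 0.998], [0.002, -1.0, -0.001]]
ft_force: [-0.9, -5.3, 6.4]
grip_width: 0.0302
```

Run:
```python
from h import *
s,d=wrist("w8");print(s["time_s"],s["position"],s["ft_force"],s["grip_width"]);print(padtilt(d,np.s_[265:335,440:490]))
```

```text
12.325 [0.45346638 0.17350399 0.04719491] [-0.94275595 -5.27407498  6.40380899] 0.030249067690511614
(np.float64(0.32773431956173993), np.float64(-0.034276766128089164), array([0.46734249, 0.25442297, 0.04094741]), 3406)
```

View pics/w8.png

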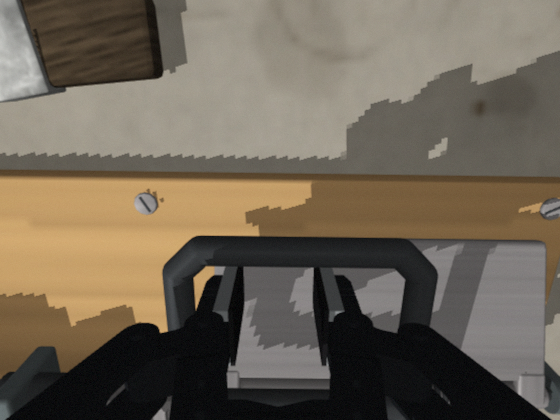

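Call:
{"fn": "move_arm", "kwargs": {"targets": [0,0,8,0,0,0,0,0,8,0,0,0,0,0,8,0,0,0,0,0,8,0,0,0,0,0,6,0,0,0]}}

```text
time_s: 13.0
position: [0.4554, 0.211, 0.0468]
tool_rot: [[0.998, 0.0, 0.064], [-0.064, -0.002, 0.998], [0.0, -1.0, -0.002]]
ft_force: [-1.2, -6.8, 6.7]
grip_width: 0.03
```

Run:
```python
from h import *
s,d=wrist("w9");print(s["time_s"],s["position"],s["ft_force"],s["grip_width"]);print(padtilt(d,np.s_[265:335,440:490]))
```

```text
13.0 [0.45538385 0.21095042 0.04680922] [-1.20219632 -6.76221769  6.71536784] 0.030003502539226574
(np.float64(0.0030411321729199403), np.float64(-1.0975117829856524), array([0.47594696, 0.29546254, 0.02878844]), 1824)
```

View pics/w9.png

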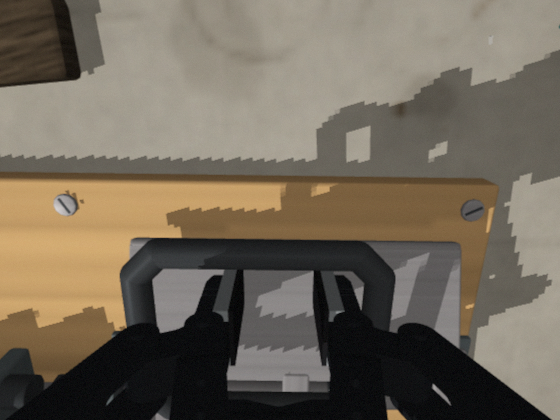

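Call:
{"fn": "move_arm", "kwargs": {"targets": [0,0,7,0,0,0,0,0,7,0,0,0,0,0,7,0,0,0,0,0,5,0,0,0,0,0,1,0,0,0]}}

```text
time_s: 13.68
position: [0.4571, 0.2379, 0.0468]
tool_rot: [[0.998, 0.0, 0.064], [-0.064, -0.002, 0.998], [0.0, -1.0, -0.002]]
ft_force: [-2.2, -6.7, 8.6]
grip_width: 0.0295
```

Call:
{"fn": "move_arm", "kwargs": {"targets": [0,0,1,0,0,0,0,0,1,0,0,0,0,0,0.5,0,0,0,0,0,0,0,0,0,0,0,0,0,0,0]}}

```text
time_s: 14.3
position: [0.4573, 0.2402, 0.0468]
tool_rot: [[0.998, -0.0, 0.064], [-0.064, -0.002, 0.998], [0.0, -1.0, -0.002]]
ft_force: [-1.3, -6.3, 6.9]
grip_width: 0.0299
```

Call:
{"fn": "move_arm", "kwargs": {"targets": [0,0,1,0,0,0,0,0,1,0,0,0,0,0,0,0,0,0,0,0,0,0,0,0,0,0,0,0,0,0]}}

```text
time_s: 14.92
position: [0.4574, 0.2421, 0.0468]
tool_rot: [[0.998, -0.0, 0.065], [-0.065, -0.002, 0.998], [0.0, -1.0, -0.002]]
ft_force: [-1.3, -7.1, 7.0]
grip_width: 0.0298
```

Call:
{"fn": "move_arm", "kwargs": {"targets": [0,0,1,0,0,0,0,0,1,0,0,0,0,0,0.5,0,0,0,0,0,0,0,0,0,0,0,0,0,0,0]}}

```text
time_s: 15.55
position: [0.4574, 0.2425, 0.0468]
tool_rot: [[0.998, -0.001, 0.064], [-0.064, -0.006, 0.998], [-0.001, -1.0, -0.006]]
ft_force: [-2.0, -22.5, 10.5]
grip_width: 0.03
```

Run:
```python
from h import *
s,d=wrist("w10");print(s["time_s"],s["position"],s["ft_force"],s["grip_width"])
```

```text
15.55 [0.45743892 0.24250798 0.04680564] [ -2.00954955 -22.54549187  10.48472543] 0.03000805651411314
```

View pics/w10.png

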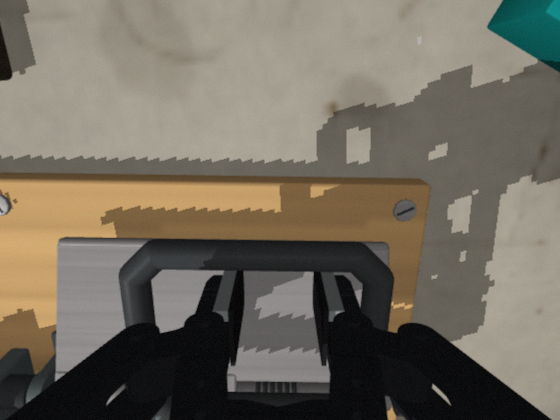

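Call:
{"fn": "move_arm", "kwargs": {"targets": [0,0,-1.5,0,0,0,0,-3,0,0,0,0,0,-5,0,0,0,0,0,-5,0,0,0,0,0,-4,0,0,0,0]}}

```text
time_s: 16.23
position: [0.4568, 0.2427, 0.0629]
tool_rot: [[0.998, -0.002, 0.064], [-0.064, -0.003, 0.998], [-0.002, -1.0, -0.003]]
ft_force: [-0.1, -6.4, -5.9]
grip_width: 0.0295
```

Call:
{"fn": "move_arm", "kwargs": {"targets": [0,-3,-3,0,0,0,0,0,-3,0,0,0,0,0,0,0,0,0,0,0,0,0,0,0,0,0,0,0,0,0]}}

```text
time_s: 16.85
position: [0.457, 0.2384, 0.0663]
tool_rot: [[0.998, -0.0, 0.065], [-0.065, 0.0, 0.998], [-0.0, -1.0, 0.0]]
ft_force: [0.1, -0.4, -0.1]
grip_width: 0.0301
```

Run:
```python
from h import *
from rig import get_image
s,d=wrist("w11");print(s["time_s"],s["position"],s["ft_force"],s["grip_width"])
P=pts(d)
i=dict(get_image("scene"));cv2.imwrite("pics/scene11.png",cv2.resize(i["pixels"][140:300,180:380,::-1],None,fx=4,fy=3.75))
```

```text
16.85 [0.45703613 0.23838135 0.06627348] [ 0.14991477 -0.40130144 -0.07775774] 0.03010907990498173
```

View pics/w11.png

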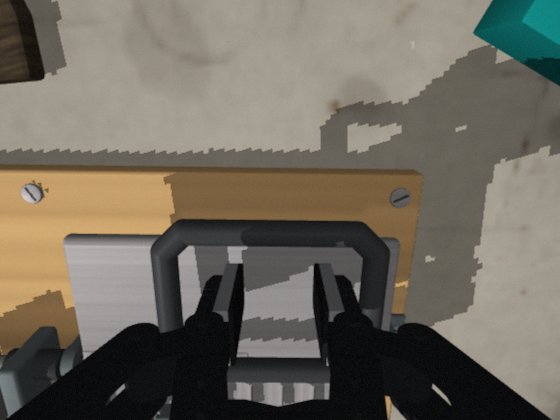

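View pics/scene11.png

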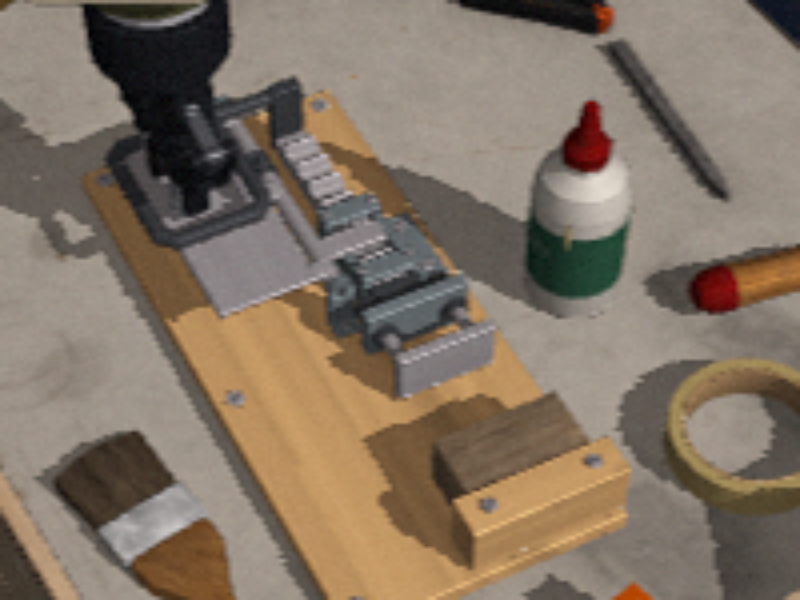

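Call:
{"fn": "move_arm", "kwargs": {"targets": [0,0,-2,0,0,0,0,-10,0,0,0,0,0,-15,0,0,0,0,0,-30,0,0,0,0,0,-30,0,0,0,0]}}

```text
time_s: 17.58
position: [0.4568, 0.2363, 0.1529]
tool_rot: [[0.998, 0.0, 0.065], [-0.065, 0.0, 0.998], [0.0, -1.0, 0.0]]
ft_force: [0.2, -0.2, -0.5]
grip_width: 0.0297
```

Call:
{"fn": "move_arm", "kwargs": {"targets": [0,-40,0,0,0,0,0,-30,20,0,0,0,0,0,40,0,0,0,0,0,40,0,0,0,0,0,0,0,0,0]}}

```text
time_s: 18.2
position: [0.463, 0.3379, 0.2216]
tool_rot: [[0.998, 0.0, 0.062], [-0.062, 0.0, 0.998], [0.0, -1.0, 0.0]]
ft_force: [-0.5, -1.0, -0.1]
grip_width: 0.0298
```

Run:
```python
from h import *
from rig import get_image
print("w11",padtilt(load("w11.npz"),np.s_[250:330,85:145]))
s,d=wrist("w12");print(s["time_s"],s["position"],s["ft_force"],s["grip_width"])
i=dict(get_image("scene"));cv2.imwrite("pics/scene12.png",cv2.resize(i["pixels"][140:300,180:380,::-1],None,fx=4,fy=3.75))
t=dict(get_image("top"));np.savez("top12.npz",**t);np.savez("scene12.npz",**i);cv2.imwrite("pics/top12.png",cv2.resize(t["pixels"][150:310,180:380,::-1],None,fx=4,fy=3.75))
# change in bottle/brush/tape
for n in("scene","top"):
    a=load(n+"0.npz")["pixels"].astype(int);b=load(n+"12.npz")["pixels"].astype(int)
    cv2.imwrite(f"pics/diff_{n}.png",np.clip(abs(a-b).sum(2)*2,0,255).astype(np.uint8))
```

```text
w11 (np.float64(-0.001667648406937852), np.float64(0.002373845379592898), array([0.45875753, 0.16475153, 0.05522686]), 4660)
18.2 [0.4629862  0.33789921 0.22164883] [-0.47985678 -1.01296828 -0.1065082 ] 0.02978035303526113
```

View pics/scene12.png

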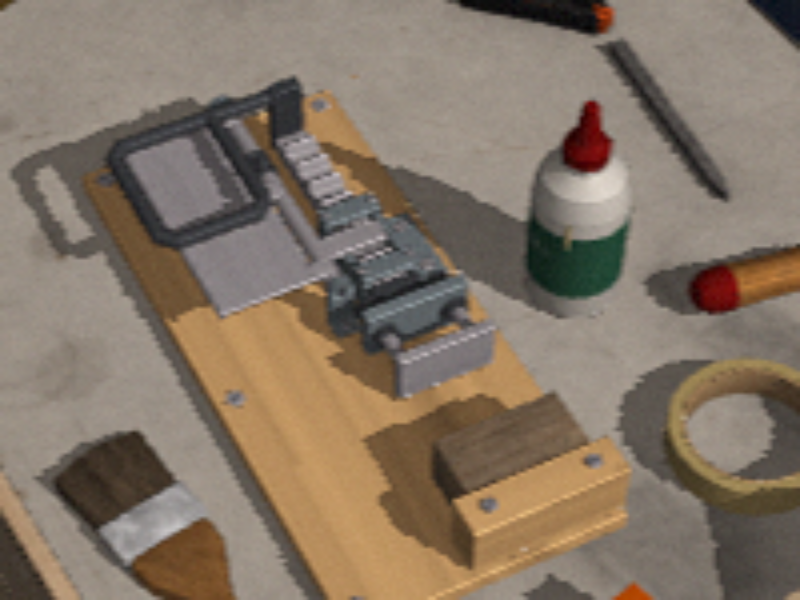

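View pics/diff_scene.png

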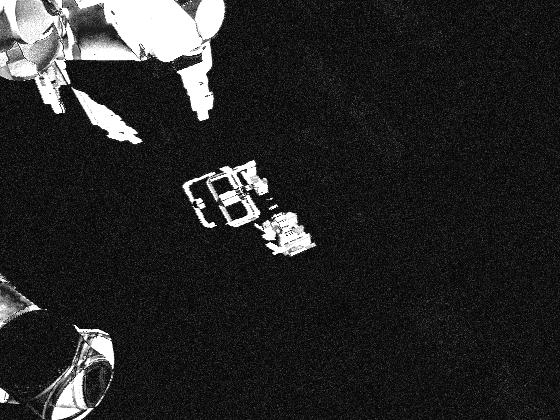

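View pics/w12.png

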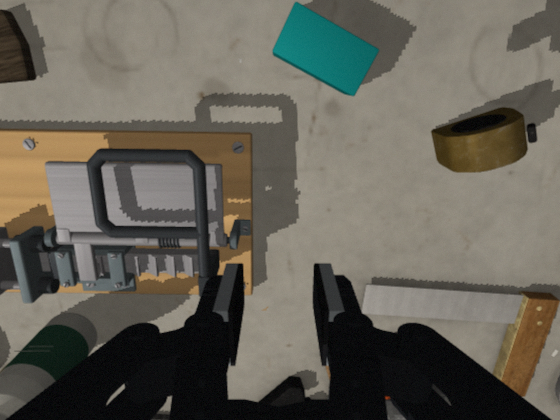

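Run:
```python
from h import *
d=load("w12.npz");g=cv2.cvtColor(d["pixels"],cv2.COLOR_RGB2GRAY);P=pts(d)
m=((P[...,2]>.060)&(P[...,2]<.084)&(g<80)).astype(np.uint8);m[240:]=0
m=cv2.morphologyEx(m,cv2.MORPH_CLOSE,np.ones((3,3)))
cs,h=cv2.findContours(m,cv2.RETR_CCOMP,cv2.CHAIN_APPROX_NONE)
for c_ in cs:
  if len(c_)>150:
    w=np.array([ray(d,*p[0],.070)[:2] for p in c_]).astype(np.float32);r=cv2.minAreaRect(w)
    print(r,(np.array(r[0])-[.4567,.1725])@[.065,.998]*1000)
print(padtilt(d,np.s_[170:225,60:90]))
```

```text
((0.4621202051639557, 0.23432952165603638), (0.09311960637569427, 0.07503337413072586), 85.47298431396484) 62.05817594838144
((0.46177777647972107, 0.2344900667667389), (0.0738985612988472, 0.05540240556001663), 85.67694854736328) 62.1961421043873
((0.44003260135650635, 0.5099610090255737), (0.030958399176597595, 0.02920938841998577), 14.7046480178833) 335.70270609569553
(np.float64(-0.0003453784461969603), np.float64(0.004996245438677417), array([0.46412672, 0.16524304, 0.05532573]), 1577)
```

Rack at about 62–63 mm, bar level, pawl home. I'm handing in.

Run:
```python
from rig import env
print(env.close_job())
```

```text
the job is handed in; nothing more can be done
None
```

The clamp is open: the toothed bar is drawn back to its end stop, the release bar has sprung up level, and the arm is clear of everything. I handed the job in at about 18 s of the 43 s allowed.

**What I did:**
- I lowered both fingers through the stirrup and eased the toothed bar about 5 mm towards the block. The push reached 16.5 N.
- Holding it eased, I pressed the release bar down. The camera showed its tilt at 0.26 rad before I drew back and 0.33 rad as I began, so the pawl was clear.
- I drew the bar back until it met the end stop, at about 22 N, then let the release bar rise and lifted the fingers out.

**Last checks:**
- **Release bar:** its tilt reads 0.00 rad, with the top about 55 mm above the bench, so the pawl is home.
- **Toothed bar:** the stirrup has moved 62 mm by the wrist camera, against 63 mm full travel. That is within the 2 mm calibration, and I felt the stop.
- **Surroundings:** before and after pictures from the scene camera show only the clamp's moving parts and the robot changed. The block, glue bottle, brush and tape did not move.

**Disagreements:**
- The first scene-camera estimate of the handle was about 5 mm off in x and 4 mm off in y from the wrist camera's. I used the wrist camera, and the contacts agreed with it.
- While the bar was eased, the wrist camera read the movement as just over 6 mm, while the force and arm position gave about 5.3 mm.

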